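# Raise the splash screen's sash to the green mark

### The arm

A 6-joint arm with a two-finger parallel gripper is mounted at the origin on the work surface. World frame = base frame: x ahead of the robot, y to its left, z up, the work surface at z = 0. Lengths are in mm, angles in degrees, forces in N, time in s.
With the tool pointing down it reaches from about 325 to 925 mm from the base axis. Payload 3.1 kg.
Tool frame: the origin (TCP) lies at the very end of the fingers, on their centre line; the grasp point (between the pads) lies grasp_offset behind it (grasp_offset is the distance from the TCP to the grasp point, in mm); z points along the fingers, x is the direction in which the jaws open and shut, and the axes are right-handed (so a half turn about z gives the same grasp; the last joint's range is limited). The gripper opens to 85 mm and grips with 20 to 120 N. Pads are 22 mm wide; open, the fingers measure 114 mm over their backs; the gripper's body (76 mm by 85 mm) begins 54 mm behind the grasp point. The pads swing forward as they close: fully open they stand 13 mm farther back than shut.
Start: joints at [56.883, 12.427, 92.441, -0, 75.132, -6.429], TCP at [280.696, 558.435, 231.3] pointing down, gripper open.
Joint ranges: [-157.48, 157.48], [-44.54, 120.13], [17.64, 146.25], [-64.5, 244.5], [7.68, 150.69], [-147.95, 147.95]. Speed limits (degrees/s): [159.86, 159.86, 180, 180, 180, 180].

### API

Orientations are given as [roll, pitch, yaw] about the fixed x, y, z axes, in that order (R = Rz(yaw) Ry(pitch) Rx(roll)).
In Python, from station import * gives the robot as it stands. Calls block until the motion is done:
- goto(position, orientation): joint-space move of the TCP to a pose.
- move_l(position, attitude=None, speed=150): straight line of the TCP; attitude=None keeps the orientation; speed is the mean speed in mm/s.
- move_j(angles): joint-space move.
- grip(opening, squeeze=None): finger opening in mm; squeeze is the grip in N (None keeps the last); returns when the fingers have stopped.
- wait(seconds).
- solve_ik(position, orientation): joint angles nearest the present ones, or None.
- get_obs(): the state.
- get_image(name): name is "side" or "top" or "wrist"; returns the picture (384x512x3 uint8, red, green, blue); there is no depth.
- get_calibration(name): a dict with "fx", "fy", "cx", "cy" (pixels), "R" (3x3) and "t" (3): a world point X has camera coordinates R X + t; the wrist camera has in their place "mount" (4x4, takes a point from camera to tool coordinates, whose origin is the TCP and whose axes are the tool frame's). Camera axes: x right, y down, z forward; pixel columns grow to the right and rows downward; lengths in mm; the calibration is good to about 2 mm. A picture is of the moment at which its call begins: read the wrist's pose just before it. get_calibration takes no time and is no camera call.
A pose or a line that the arm cannot do raises Unreachable and nothing moves.
- sign_off(): hands the job in, once; it reports no verdict.
Trained networks look in the newest picture that a camera, given by its name, has taken for a name from the list of things; names that differ only in an ending like _2 or _b are one class to them, and where a whole thing is asked for, a point or a joint stands for the part that bears it (a point fixed in the world has none). Each returns a list of dicts, best first, with "score" (0 to 1); they miss things now and then, are a little off and sometimes report something else, mostly with a low value. They report only what shows in the picture. A call takes as long as a camera call. They do not tell look-alikes from the thing itself.
- spot_in(name, camera): "extent" ([centre column, centre row, width, height] in pixels, round what is visible of it).
- regions_of(name, camera): "region" (384x512 bool, what is visible of it) and "extent" ([centre column, centre row, width, height] in pixels, round what is visible of it).
The state is a dict: "t": time; "joint_pos": joint angles; "qvel": joint speeds; "effort": joint torques, N m; "tcp_pos": TCP position; "ee_rot": TCP orientation; "wrist_force": force on the tool from outside, world axes, zero at the start; "moment": the same for the moment, N m; "grip_width": finger opening in mm.
Only numpy, scipy, OpenCV 4.12 (cv2) and the standard library are available. Lean on these libraries where they do the work, as an engineer would, in place of code of your own. Each camera call takes 0.05 s, during which the arm holds its last target.

### The job

Push the clear sliding sash of the bench splash screen up, with the fingers beneath its yellow lip, until the red pointers at the ends of the lip stand inside the green bands on the posts, and leave it resting there. Only push it, do not pinch the lip between the fingers; leave the bottle, the centrifuge bucket and the tube rack standing where they are.

Things in the scene. Friction and masses are not known exactly. Their poses are not given: they have to be found in the camera images.
- frame: Fixed stand of the splash screen: two aluminium posts, 34 mm square, 510 mm tall, 500 mm between centres, header bar between their tops, grey feet (20 mm high, 50 mm wide, from 90 mm before the posts to 210 mm behind). Origin: on the bench midway between the posts. x points level from the front (robot's side) through the screen to the back, y along the screen to the left post, z up.
- sash (a joint): How far the sash has slid straight up, m: 0 lowest (middle of the lip's thickness 120 mm above the bench), 0.22 upper stop. The sash is a clear pane 440 mm wide, 155 mm tall, a yellow lip along its lower edge, balanced by counterweights hidden in the posts: it stays at any height and needs about 2 to 6 N to move either way.
- lip_nose (a point): Middle of the yellow lip's front edge, half-way up its thickness; moves with the sash. Lip (sash_c0, nose sash_c1): 14 mm thick, 440 mm long along the frame's y, standing out level 57 mm before the pane's middle plane, front edge rounded (radius 7 mm), underside 7 mm below this point. The red pointers (5 mm thick) at its ends, before and behind the posts, are at this point's height. Axes as frame.
- lip_cap (a point): Middle of the top face of the black strip (sash_c2) lying on the lip: 48 mm deep, 6 mm thick, 440 mm long, its front edge 5 mm behind the lip's front edge; moves with the sash. Pressing on this strip and on the yellow lip at the same time counts as pinching. Axes as frame.
- mark: The two green bands clamped round the posts, both at the same height, each 20 mm tall and 40 mm square outside. Origin: midway between the two bands, at half their height; this is the height at which the lip's pointers belong. Axes as frame.
- bottle_center (a point): Bystander: centre of a standing amber bottle with white cap, 60 mm across, 150 mm tall, loose, on the bench in front of one end of the lip.
- bucket_center (a point): Bystander: centre of a black open centrifuge bucket (cup), 84 mm across, 100 mm tall, loose, on the bench in front of the other end of the lip.
- rack_center (a point): Bystander: centre of a blue tube rack, 60 by 150 mm (long side along its y axis), 96 mm tall with its capped tubes, loose, on the bench behind the sash.
Things that resemble listed ones, but are neither listed nor needed, are in the scene too. Of the things shaped like the part that bears rack_center, the blue one is meant. Of the things that look like the part that bears bucket_center, the smaller one is meant.

How it is judged:
By the outcome, as a careful person would: the job done as asked, in the order asked, and still so for the second after the job is handed in, with the robot touching nothing.
It also fails if it takes over 45 s, if anything falls off the work surface, if the arm or the gripper's body presses on something with over 40 N, if the wrist force passes 120 N, or if a joint passes its speed limit or range.

## Working session

There is one attempt and no reset: what is moved stays moved. The work goes in short steps, each a Python script; the robot and the scene stay as the last script left them, time stands still between calls to the robot, and variables do not carry over. Pictures are saved under pics/ and viewed, and the job is handed in when it is done.

```bash
mkdir -p pics; ls; python3 - <<'E'
from station import *
import cv2, numpy as np
for n in ["side","top","wrist"]:
    im=get_image(n); cv2.imwrite(f"pics/{n}0.png",im[:,:,::-1])
    c=get_calibration(n); print(n,{k:np.round(np.array(v),4).tolist() for k,v in c.items()})
for cam in ["side","top"]:
    for nm in ["frame","sash","lip_nose","lip_cap","mark","bottle_center","bucket_center","rack_center"]:
        try: print(cam,nm,[(np.round(d["extent"]).tolist(),round(d["score"],2)) for d in spot_in(nm,cam)][:4])
        except Exception as e: print(cam,nm,repr(e)[:100])
o=get_obs(); print(o["t"],o["tcp_pos"],o["ee_rot"],o["grip_width"],grasp_offset if 'grasp_offset' in globals() else '')
E
```

```text
pics
side {'fx': 396.8528, 'fy': 396.8528, 'cx': 257.1138, 'cy': 192.1949, 'R': [[-0.9699, -0.2435, -0.0019], [-0.2087, 0.8352, -0.5088], [0.1255, -0.4931, -0.8609]], 't': [582.1604, 220.6886, 1085.7743]}
top {'fx': 405.2504, 'fy': 405.2504, 'cx': 253.6931, 'cy': 196.7259, 'R': [[0.0218, -0.9997, 0.0128], [-0.9883, -0.0234, -0.1505], [0.1508, -0.0094, -0.9885]], 't': [-10.5227, 628.5752, 1325.5443]}
wrist {'fx': 329.7784, 'fy': 329.7784, 'cx': 252.3686, 'cy': 184.1405, 'mount': [[1.0, -0.0012, -0.0006, -0.7418], [0.0014, 0.9564, 0.2921, -73.9368], [0.0002, -0.2921, 0.9564, -143.5052], [0.0, 0.0, 0.0, 1.0]]}
side frame [([201.0, 194.0, 191.0, 330.0], 0.74)]
side sash [([225.0, 226.0, 114.0, 196.0], 0.93)]
side lip_nose [([224.0, 230.0, 114.0, 196.0], 0.75)]
side lip_cap [([223.0, 232.0, 112.0, 201.0], 0.69)]
side mark [([213.0, 224.0, 135.0, 197.0], 0.56)]
side bottle_center [([315.0, 194.0, 24.0, 37.0], 0.76)]
side bucket_center [([303.0, 353.0, 51.0, 55.0], 0.92), ([236.0, 341.0, 36.0, 41.0], 0.79)]
side rack_center [([247.0, 128.0, 24.0, 43.0], 0.85), ([310.0, 137.0, 54.0, 48.0], 0.81), ([211.0, 207.0, 33.0, 53.0], 0.6)]
top frame [([210.0, 174.0, 232.0, 117.0], 0.62)]
top sash [([219.0, 184.0, 152.0, 56.0], 0.82)]
top lip_nose [([220.0, 184.0, 153.0, 54.0], 0.77)]
top lip_cap [([221.0, 187.0, 156.0, 64.0], 0.63)]
top mark []
top bottle_center [([284.0, 249.0, 23.0, 19.0], 0.71)]
top bucket_center [([147.0, 257.0, 41.0, 35.0], 0.96), ([152.0, 212.0, 30.0, 20.0], 0.65)]
top rack_center [([350.0, 235.0, 32.0, 50.0], 0.88), ([258.0, 166.0, 37.0, 32.0], 0.75), ([350.0, 175.0, 47.0, 30.0], 0.73), ([213.0, 174.0, 228.0, 116.0], 0.58)]
0.95 [280.69246168 558.44014803 231.29978061] [ 1.79998503e+02 -1.78869919e-03  6.33145315e+01] 85.06735826173063 18.700000000000003
```

```bash
python3 - <<'E'
import cv2
for n in ["side","top"]:
    im=cv2.imread(f"pics/{n}0.png"); cv2.imwrite(f"pics/{n}0b.png",cv2.resize(im,(800,600),interpolation=cv2.INTER_CUBIC))
im=cv2.imread("pics/side0.png")[80:380,120:345]; cv2.imwrite("pics/side0c.png",cv2.resize(im,None,fx=2,fy=2,interpolation=cv2.INTER_CUBIC))
E
```

```text
(no output)
```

View pics/side0b.png

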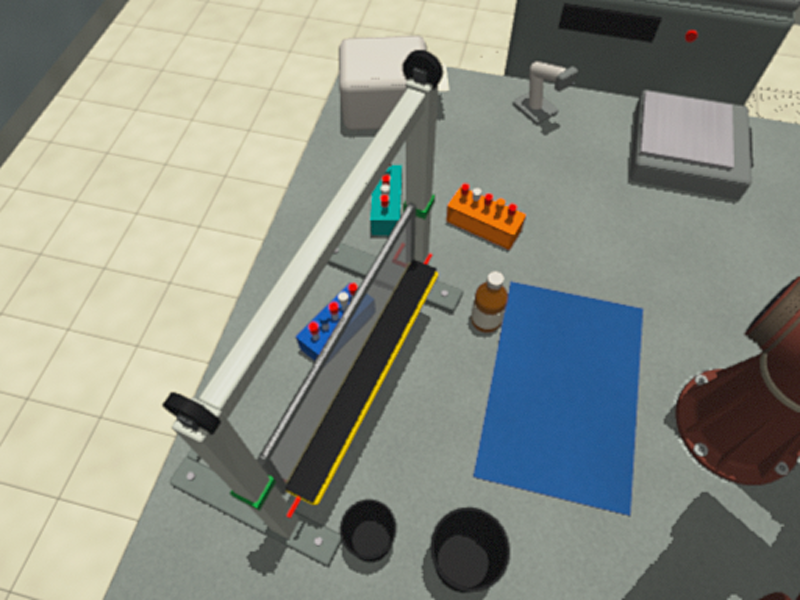

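View pics/top0b.png

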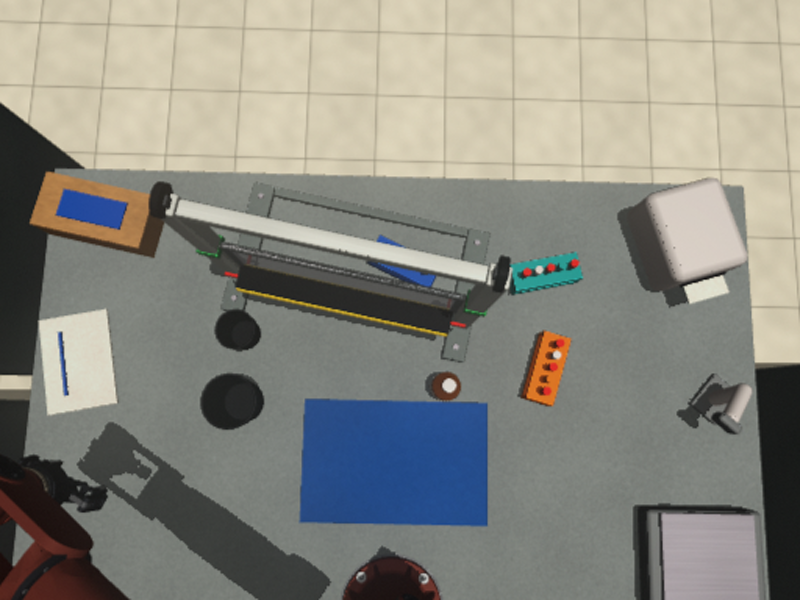

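View pics/side0c.png

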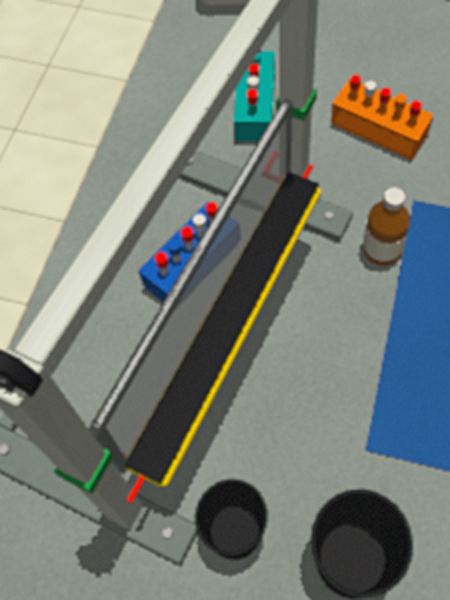

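```bash
python3 - <<'E'
import cv2
def crop(n,x0,y0,w,h,f,out):
    im=cv2.imread(f"pics/{n}0.png")[y0:y0+h,x0:x0+w]
    im=cv2.resize(im,None,fx=f,fy=f,interpolation=cv2.INTER_CUBIC)
    for i in range(0,w,10):
        cv2.line(im,(i*f,0),(i*f,6),(0,0,255),1); 
        if i%20==0: cv2.putText(im,str(x0+i),(i*f+1,16),0,.35,(255,0,255),1)
    for i in range(0,h,10):
        cv2.line(im,(0,i*f),(6,i*f),(0,0,255),1)
        if i%20==0: cv2.putText(im,str(y0+i),(8,i*f+4),0,.35,(255,0,255),1)
    cv2.imwrite(f"pics/{out}.png",im)
crop("side",100,240,130,130,5-1,"s_right")
crop("side",200,110,130,130,4,"s_left")
crop("top",95,110,130,100,5,"t_left")
crop("top",220,130,120,110,5,"t_right")
a=[cv2.imread(f"pics/{k}.png") for k in("s_right","s_left","t_left","t_right")]
E
```

```text
(no output)
```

View pics/s_right.png

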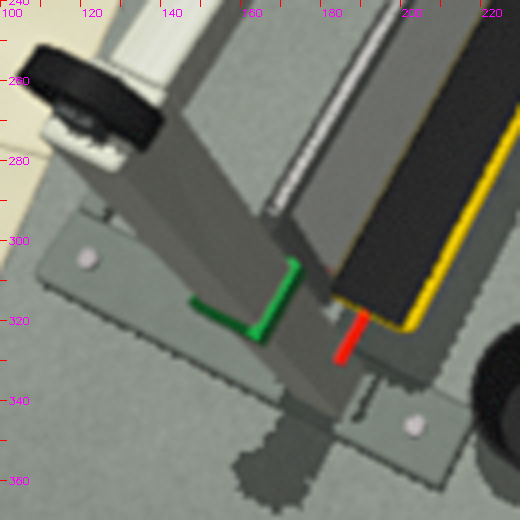

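View pics/s_left.png

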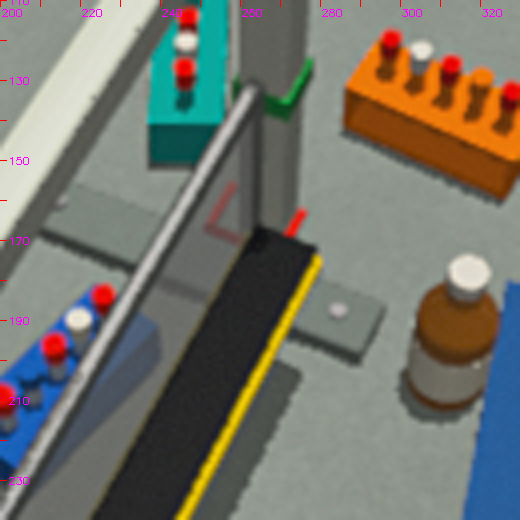

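View pics/t_left.png

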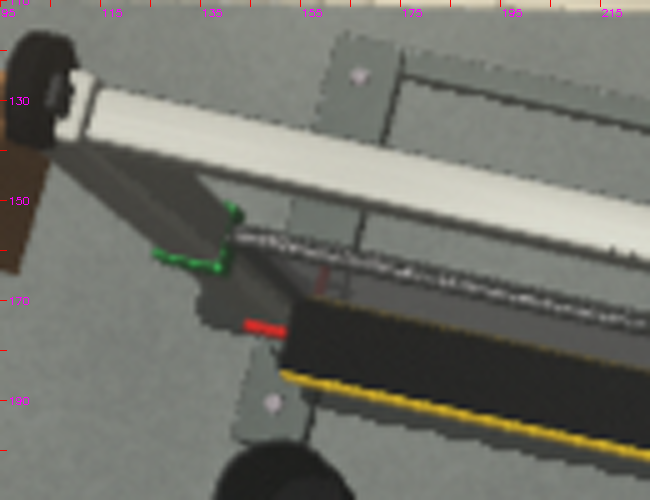

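View pics/t_right.png

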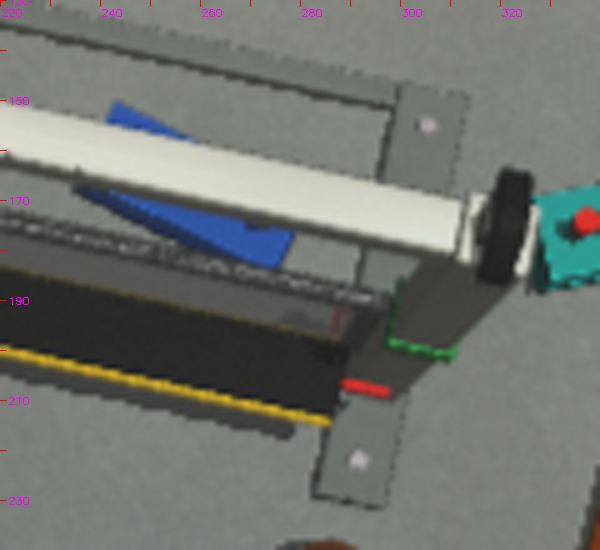

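```bash
cat > fit.py <<'E'
from station import *
import numpy as np
from scipy.optimize import least_squares
K={c:get_calibration(c) for c in("side","top")}
def proj(c,X):
    k=K[c]; p=np.array(k["R"])@X+np.array(k["t"]); return np.array([k["fx"]*p[0]/p[2]+k["cx"],k["fy"]*p[1]/p[2]+k["cy"]])
P=[("side",-90,275,20,210,361),("side",-90,225,20,218.7,341),("side",210,275,20,109,308),
("top",210,225,20,175,120),("top",210,275,20,162,117),("top",-90,275,20,141.4,198),("top",-90,-225,20,282.6,228.4),("top",-90,-275,20,296.6,230.6),("top",210,-275,20,313.6,149),("top",210,-225,20,299.6,147),
("side",-20,270,"m",165,323.7),("side",-20,230,"m",173.7,305.7),("side",20,270,"m",148,315.2),
("side",-20,-230,"m",271.2,138),("side",-20,-270,"m",277,126.3),("side",20,-230,"m",259.2,132),
("top",-20,270,"m",126,160.6),("top",-20,230,"m",139.4,163.4),("top",20,230,"m",142,151.4),("top",-20,-230,"m",298,199),("top",-20,-270,"m",311,200.6),("top",20,-230,"m",300,186.6),
("side",-57,220,"n",202.5,322),("side",-57,-220,"n",280,173.7),("top",-57,220,"n",152,184.8),("top",-57,-220,"n",286,214.4)]
def world(p,x,y,z):
    c,s=np.cos(p[2]),np.sin(p[2]); return np.array([p[0]+c*x-s*y,p[1]+s*x+c*y,z])
def res(p):
    r=[]
    for c,x,y,z,u,v in P:
        z={"m":p[4],"n":p[3]}.get(z,z)
        r+=list(proj(c,world(p,x,y,z))-[u,v])
    return np.array(r)
if __name__=="__main__":
    s=least_squares(res,[650,50,-.15,150,250],loss="soft_l1")
    print(np.round(s.x,3),np.degrees(s.x[2]))
    for a,r in zip(P,res(s.x).reshape(-1,2)): print(a,np.round(r,1))
    J=s.jac; print("sd",np.sqrt(np.diag(np.linalg.inv(J.T@J))))
    np.save("frame.npy",s.x)
    # bystanders: ground points from top extents
    def ray(c,u,v,z):
        k=K[c];R=np.array(k["R"]);C=-R.T@np.array(k["t"]);d=R.T@np.array([(u-k["cx"])/k["fx"],(v-k["cy"])/k["fy"],1]);return C+d*(z-C[2])/d[2]
    print("bottle cap",ray("top",288,247,150),ray("side",317,179,150))
    print("bucket rim", ray("top",152,211,100),ray("side",236,338,100))
E
python3 fit.py
```

```text
[ 6.56354e+02  1.04040e+02 -1.92000e-01  1.39509e+02  2.66504e+02] -11.007371275001397
('side', -90, 275, 20, 210, 361) [-0.7  0.9]
('side', -90, 225, 20, 218.7, 341) [0.3 1. ]
('side', 210, 275, 20, 109, 308) [-2.5  0.5]
('top', 210, 225, 20, 175, 120) [ 1.2 -1. ]
('top', 210, 275, 20, 162, 117) [ 0.5 -0.9]
('top', -90, 275, 20, 141.4, 198) [-0.3 -0.4]
('top', -90, -225, 20, 282.6, 228.4) [0.6 0.2]
('top', -90, -275, 20, 296.6, 230.6) [0.9 1.1]
('top', 210, -275, 20, 313.6, 149) [ 0.5 -0.5]
('top', 210, -225, 20, 299.6, 147) [ 0.7 -1.5]
('side', -20, 270, 'm', 165, 323.7) [-0.3  0.8]
('side', -20, 230, 'm', 173.7, 305.7) [ 1.9 -0.3]
('side', 20, 270, 'm', 148, 315.2) [-1.   0.2]
('side', -20, -230, 'm', 271.2, 138) [ 0.1 -0.8]
('side', -20, -270, 'm', 277, 126.3) [ 0.7 -0.4]
('side', 20, -230, 'm', 259.2, 132) [-2.4 -0.1]
('top', -20, 270, 'm', 126, 160.6) [0.5 1.1]
('top', -20, 230, 'm', 139.4, 163.4) [0.6 1.2]
('top', 20, 230, 'm', 142, 151.4) [ 1.5 -0. ]
('top', -20, -230, 'm', 298, 199) [-0.8 -0.4]
('top', -20, -270, 'm', 311, 200.6) [-0.  1.]
('top', 20, -230, 'm', 300, 186.6) [-0.1 -1.5]
('side', -57, 220, 'n', 202.5, 322) [-0.1  1.4]
('side', -57, -220, 'n', 280, 173.7) [ 0.8 -0.2]
('top', -57, 220, 'n', 152, 184.8) [-1.3  0.8]
('top', -57, -220, 'n', 286, 214.4) [0.9 0.8]
sd [8.41456938e-01 7.71094204e-01 2.83832841e-03 4.86465981e+00
 2.43466957e+00]
bottle cap [ 459.04438641 -104.25818177  150.        ] [ 459.61360373 -100.37294011  150.        ]
bucket rim [566.25733919 331.64466131 100.        ] [565.31957555 336.00430329 100.        ]
```

```bash
cat > h.py <<'E'
from station import *
import numpy as np
from scipy.spatial.transform import Rotation as Ro
f=np.load("frame.npy"); psi=f[2]
def W(x,y,z):
    c,s=np.cos(psi),np.sin(psi); return [f[0]+c*x-s*y,f[1]+s*x+c*y,z]
def ori(pitch=0,flip=1):
    # pitch>0: fingers point upward
    c,s=np.cos(psi),np.sin(psi); a=np.radians(pitch)
    z=np.array([c*np.cos(a),s*np.cos(a),np.sin(a)]); x=flip*np.array([s,-c,0]); y=np.cross(z,x)
    return Ro.from_matrix(np.stack([x,y,z],1)).as_euler("xyz",degrees=True).tolist()
E
python3 - <<'E'
from h import *
print(get_obs()["t"])
for fl in(1,-1):
  for pit in(-20,-10,0,10):
    print(fl,pit,np.round(ori(pit,fl)))
    for p in [(-170,0,330),(-150,0,90),(-120,0,95),(-20,0,95),(-20,0,250),(-150,0,230)]:
        q=solve_ik(W(*p),ori(pit,fl)); print("  ",p,None if q is None else np.round(q))
E
```

```text
0.95
1 -20 [-110.    0. -101.]
   (-170, 0, 330) None
   (-150, 0, 90) [  26.   16.  141.  225.   52. -107.]
   (-120, 0, 95) [  22.   16.  139.  222.   50. -108.]
   (-20, 0, 95) [  14.   22.  129.  215.   45. -107.]
   (-20, 0, 250) [  14.   -2.  130.  237.   29. -134.]
   (-150, 0, 230) None
1 -10 [-100.    0. -101.]
   (-170, 0, 330) None
   (-150, 0, 90) [ 27.  27. 139. 221.  69. -99.]
   (-120, 0, 95) [  24.   27.  137.  218.   67. -100.]
   (-20, 0, 95) [  15.   30.  129.  210.   61. -101.]
   (-20, 0, 250) [  15.    4.  132.  220.   42. -117.]
   (-150, 0, 230) [  27.   -5.  144.  232.   51. -121.]
1 0 [ -90.    0. -101.]
   (-170, 0, 330) [  31.  -17.  146.  235.   55. -129.]
   (-150, 0, 90) [ 28.  38. 136. 219.  86. -94.]
   (-120, 0, 95) [ 24.  37. 134. 216.  83. -95.]
   (-20, 0, 95) [ 15.  39. 126. 207.  77. -97.]
   (-20, 0, 250) [  15.   12.  132.  211.   59. -108.]
   (-150, 0, 230) [  28.    7.  144.  223.   67. -110.]
1 10 [ -80.    0. -101.]
   (-170, 0, 330) [  30.   -5.  146.  223.   70. -116.]
   (-150, 0, 90) [ 27.  49. 132. 218. 100. -90.]
   (-120, 0, 95) [ 
[... 674 characters left out ...]
 132. 220.  42.  63.]
   (-150, 0, 230) [ 27.  -5. 144. 232.  51.  59.]
-1 0 [90.  0. 79.]
   (-170, 0, 330) [ 31. -17. 146. 235.  55.  51.]
   (-150, 0, 90) [ 28.  38. 136. 219.  86.  86.]
   (-120, 0, 95) [ 24.  37. 134. 216.  83.  85.]
   (-20, 0, 95) [ 15.  39. 126. 207.  77.  83.]
   (-20, 0, 250) [ 15.  12. 132. 211.  59.  72.]
   (-150, 0, 230) [ 28.   7. 144. 223.  67.  70.]
-1 10 [80.  0. 79.]
   (-170, 0, 330) [ 30.  -5. 146. 223.  70.  64.]
   (-150, 0, 90) [ 27.  49. 132. 218. 100.  90.]
   (-120, 0, 95) [ 24.  47. 130. 215.  98.  89.]
   (-20, 0, 95) [ 15.  47. 122. 206.  91.  86.]
   (-20, 0, 250) [ 15.  21. 131. 207.  75.  78.]
   (-150, 0, 230) [ 27.  19. 141. 218.  85.  78.]
```

```bash
python3 - <<'E'
from h import *
import cv2
move_j([50,-3,115,110,65,-65]); o=get_obs(); print(o["t"],np.round(o["tcp_pos"]))
goto(W(-165,0,300),ori()); o=get_obs(); print(o["t"],np.round(o["tcp_pos"]),np.round(o["joint_pos"]),np.round(W(-165,0,300)))
grip(0,20)
move_l(W(-150,0,106),ori(),speed=120); o=get_obs(); print(o["t"],np.round(o["tcp_pos"]),np.round(o["wrist_force"],1),o["grip_width"])
for n in("side","wrist","top"): cv2.imwrite(f"pics/{n}1.png",get_image(n)[:,:,::-1])
a=cv2.imread("pics/side1.png")[60:384,60:400];b=cv2.imread("pics/wrist1.png")
cv2.imwrite("pics/side1b.png",cv2.resize(a,None,fx=1.8,fy=1.8))
E
```

```text
2.625 [149. 691. 522.]
4.975 [495. 136. 301.] [  30.  -10.  146.  231.   58. -123.] [494. 136. 300.]
7.5167 [509. 133. 107.] [-0.1 -0.7  0.2] -0.033631648050816046
```

View pics/side1b.png

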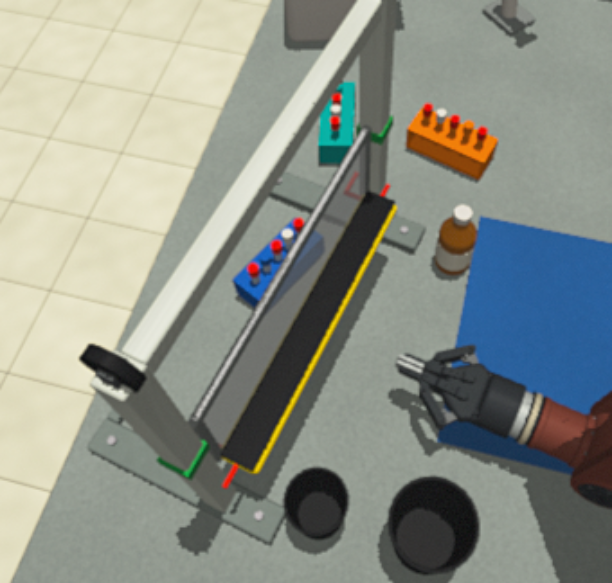

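View pics/wrist1.png

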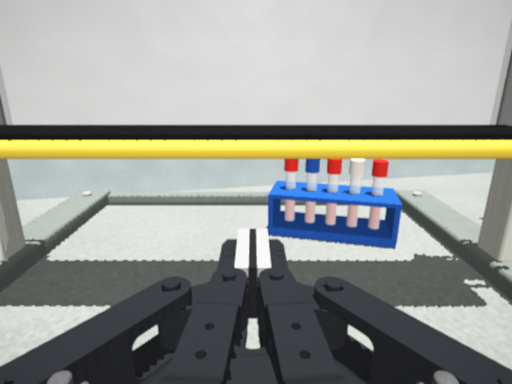

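```bash
python3 - <<'E'
from h import *
import cv2
move_l(W(-150,0,102),ori(),speed=80)
move_l(W(-22,0,102),ori(),speed=100); o=get_obs(); print(o["t"],np.round(o["tcp_pos"],1),np.round(o["wrist_force"],1))
z=106
while z<132:
    move_l(W(-22,0,z),ori(),speed=30); o=get_obs(); print(round(o["t"],2),z,np.round(o["tcp_pos"][2],1),np.round(o["wrist_force"],1))
    if o["wrist_force"][2]<-1.5: break
    z+=2
for n in("side","wrist"): cv2.imwrite(f"pics/{n}2.png",get_image(n)[:,:,::-1])
a=cv2.imread("pics/side2.png")[60:384,60:400]
cv2.imwrite("pics/side2b.png",cv2.resize(a,None,fx=1.8,fy=1.8))
E
```

```text
9.35 [634.  108.4 101.5] [-0.6 -0.   0.2]
9.63 106 106.3 [ 0.2 -0.  -0.2]
9.88 108 108.2 [-0.3  0.   0.7]
10.13 110 110.2 [-0.3 -0.3 -0.2]
10.38 112 112.2 [-0.2 -0.  -0.8]
10.63 114 114.2 [ 0.7 -0.  -0. ]
10.88 116 116.2 [-0.1  0.4  0.4]
11.13 118 117.4 [ 0.5 -0.1 -2.2]
```

View pics/side2b.png

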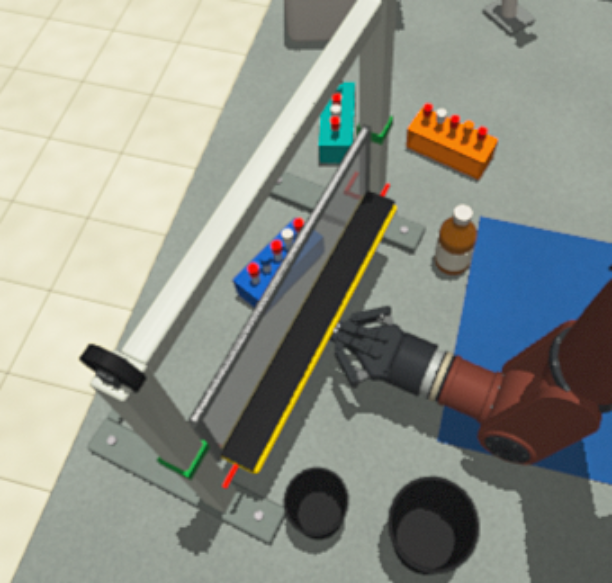

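View pics/wrist2.png

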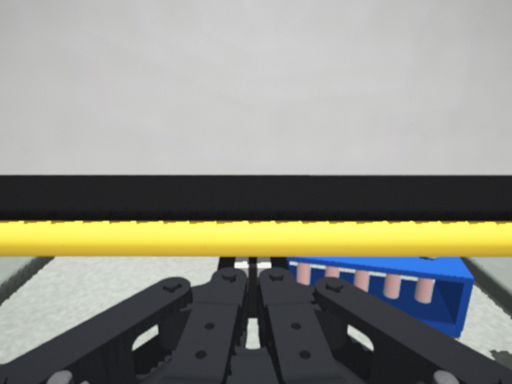

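```bash
cat > pic.py <<'E'
import cv2,sys
def crop(n,src,x0,y0,w,h,f,out):
    im=cv2.imread(f"pics/{src}.png")[y0:y0+h,x0:x0+w]
    return cv2.resize(im,None,fx=f,fy=f,interpolation=cv2.INTER_CUBIC)
def both(k):
    import numpy as np
    a=crop("side",f"side{k}",130,280,64,64,6,"");b=crop("side",f"side{k}",240,95,64,64,6,"")
    cv2.imwrite(f"pics/cmp_s{k}.png",np.hstack([a,b]))
    a=crop("top",f"top{k}",110,130,64,64,6,"");b=crop("top",f"top{k}",265,160,64,64,6,"")
    cv2.imwrite(f"pics/cmp_t{k}.png",np.hstack([a,b]))
E
python3 - <<'E'
from h import *
import cv2,pic
move_l(W(-22,0,180),ori(),speed=50);o=get_obs(); print(o["t"],np.round(o["tcp_pos"],1),np.round(o["wrist_force"],1))
move_l(W(-22,0,234),ori(),speed=40)
o=get_obs(); print(o["t"],np.round(o["tcp_pos"],1),np.round(o["wrist_force"],1))
for n in("side","wrist","top"): cv2.imwrite(f"pics/{n}3.png",get_image(n)[:,:,::-1])
pic.both(3)
E
```

```text
12.625 [634.9 108.2 180.5] [ 0.3 -0.  -0.7]
14.125 [634.8 108.3 234.4] [ 0.6  0.6 -0.8]
```

View pics/cmp_s3.png

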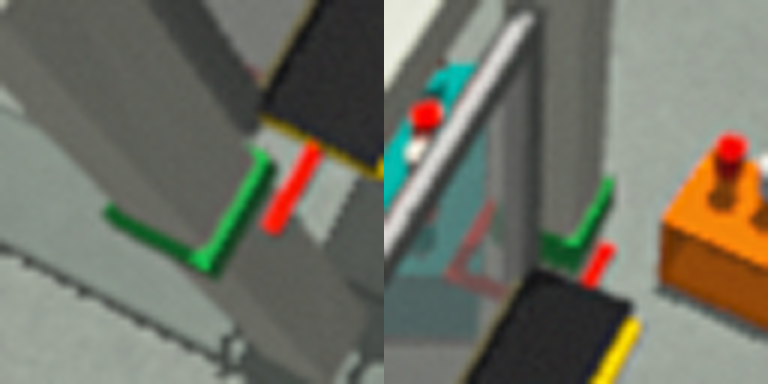

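View pics/cmp_t3.png

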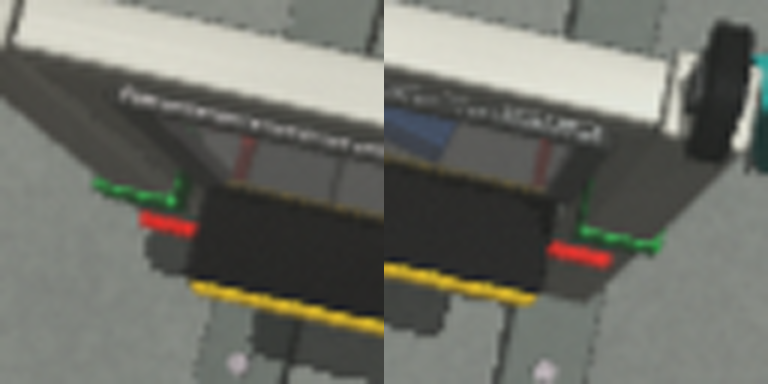

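View pics/wrist3.png

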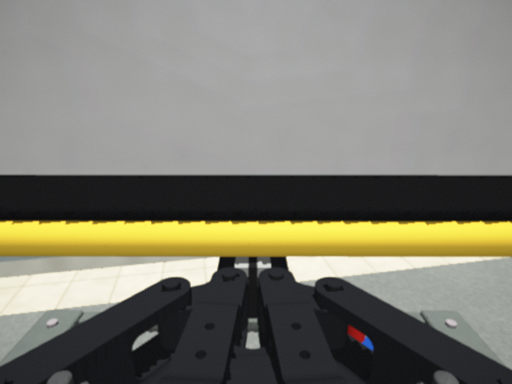

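```bash
cat > fit2.py <<'E'
from fit import *
Z1,Z3=135.2,252.5
Q=[a for a in P if a[3]==20]+[(c,x,y,"1",u,v) for c,x,y,z,u,v in P if z=="n"]+[a for a in P if a[3]=="m"]
Q+=[("side",-20,270,"m",164.2,323),("side",-20,230,"m",174.2,306.7),("side",-20,-230,"m",271.8,136.3),("side",-20,-270,"m",277.3,125.8),
("top",-20,270,"m",125.8,160.7),("top",-20,230,"m",139.2,163.5),("top",-20,-230,"m",298.2,198.8),("top",-20,-270,"m",311,200.7),
("side",-57,-220,"3",282.3,148.7),("top",-57,220,"3",142,177.8),("top",-57,-220,"3",290.2,210),
("side","p","q","3",175,317.5),("side","p","-q","3",277.2,136.3),("top","p","q","3",133.7,166),("top","p","-q","3",302.7,203.3)]
def r2(p):
    # x,y,yaw,zm,px,py,bias side(2),bias top(2)
    r=[]
    for c,x,y,z,u,v in Q:
        z={"m":p[3],"1":Z1,"3":Z3}.get(z,z); x=p[4] if x=="p" else x; y={"q":p[5],"-q":-p[5]}.get(y,y)
        b=p[6:8] if c=="side" else p[8:10]
        r+=list(proj(c,world(p,x,y,z))+b-[u,v])
    return np.array(r+list(np.array(p[6:10])/2))
s=least_squares(r2,[656,104,-.19,266,-25,255,0,0,0,0],loss="soft_l1")
print(np.round(s.x,2)); 
for a,r in zip(Q,r2(s.x)[:-4].reshape(-1,2)): 
    if a[3]!=20: print(a,np.round(r,1))
J=s.jac; print("sd",np.round(np.sqrt(np.diag(np.linalg.inv(J.T@J))),2))
E
python3 fit2.py
```

```text
[ 6.5988e+02  1.0176e+02 -1.9000e-01  2.6673e+02 -2.8080e+01  2.4986e+02
  1.0700e+00  9.1000e-01 -1.0600e+00  7.5000e-01]
('side', -57, 220, '1', 202.5, 322) [0.  1.3]
('side', -57, -220, '1', 280, 173.7) [0.8 0.6]
('top', -57, 220, '1', 152, 184.8) [-1.2  0.7]
('top', -57, -220, '1', 286, 214.4) [0.5 0.6]
('side', -20, 270, 'm', 165, 323.7) [-0.6 -0. ]
('side', -20, 230, 'm', 173.7, 305.7) [ 1.6 -1. ]
('side', 20, 270, 'm', 148, 315.2) [-1.2 -0.5]
('side', -20, -230, 'm', 271.2, 138) [ 0.  -0.9]
('side', -20, -270, 'm', 277, 126.3) [ 0.7 -0.5]
('side', 20, -230, 'm', 259.2, 132) [-2.5 -0.2]
('top', -20, 270, 'm', 126, 160.6) [0.3 0.6]
('top', -20, 230, 'm', 139.4, 163.4) [0.4 0.7]
('top', 20, 230, 'm', 142, 151.4) [ 1.3 -0.5]
('top', -20, -230, 'm', 298, 199) [-1.1 -0.9]
('top', -20, -270, 'm', 311, 200.6) [-0.3  0.5]
('top', 20, -230, 'm', 300, 186.6) [-0.3 -2. ]
('side', -20, 270, 'm', 164.2, 323) [0.2 0.7]
('side', -20, 230, 'm', 174.2, 306.7) [ 1.1 -2. ]
('side', -20, -230, 'm', 271.8, 136.3) [-0.6  0.8]
('side', -20, -270, 'm', 277.3, 125.8) [0.4 0. ]
('top', -20, 270, 'm', 125.8, 160.7) [0.5 0.5]
('top', -20, 230, 'm', 139.2, 163.5) [0.6 0.6]
('top', -20, -230, 'm', 298.2, 198.8) [-1.3 -0.7]
('top', -20, -270, 'm', 311, 200.7) [-0.3  0.4]
('side', -57, -220, '3', 282.3, 148.7) [ 0.7 -0.2]
('top', -57, 220, '3', 142, 177.8) [-0.8  0.4]
('top', -57, -220, '3', 290.2, 210) [0.2 0.6]
('side', 'p', 'q', '3', 175, 317.5) [-0.1  0.1]
('side', 'p', '-q', '3', 277.2, 136.3) [-0.  -0.2]
('top', 'p', 'q', '3', 133.7, 166) [0.  0.5]
('top', 'p', '-q', '3', 302.7, 203.3) [-0.2 -0.2]
sd [3.6  2.5  0.   2.23 1.49 1.33 1.53 1.09 0.84 1.17]
```

```bash
python3 - <<'E'
from h import *
import cv2,pic
move_l(W(-22,0,247),ori(),speed=20)
o=get_obs(); print(o["t"],np.round(o["tcp_pos"],1),np.round(o["wrist_force"],1))
move_l(W(-22,0,225),ori(),speed=60)
move_l(W(-135,0,225),ori(),speed=130)
wait(.2)
o=get_obs(); print(o["t"],np.round(o["tcp_pos"],1),np.round(o["ee_rot"],1),np.round(o["wrist_force"],1))
for n in("side","wrist","top"): cv2.imwrite(f"pics/{n}4.png",get_image(n)[:,:,::-1])
pic.both(4)
E
```

```text
15.075 [634.7 108.2 247.5] [-1.3  1.5 -1.8]
16.8083 [524.5 129.7 225.3] [ -90.     0.  -101.1] [-0.5  0.3  0. ]
```

View pics/cmp_s4.png

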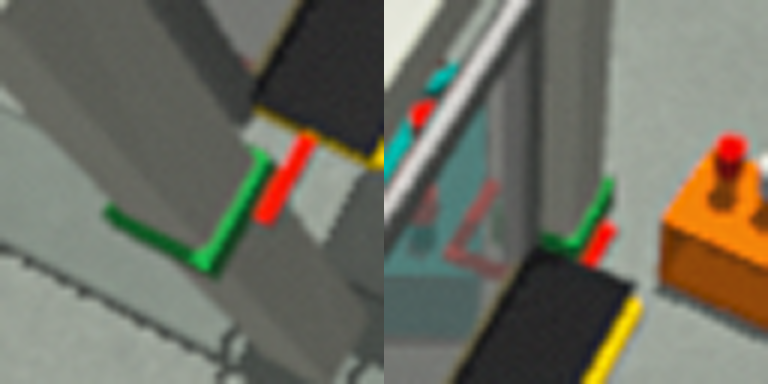

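View pics/wrist4.png

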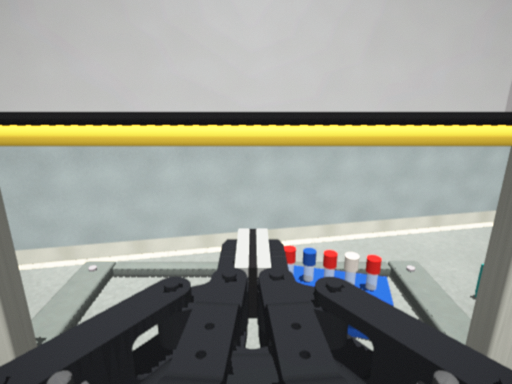

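```bash
python3 - <<'E'
from h import *
import cv2,pic
for p in [(-270,0,200),(-240,0,200),(-220,0,200),(-170,0,200),(-170,90,200),(-170,-90,200),(-200,60,200)]:
    q=solve_ik(W(*p),ori()); print(p,None if q is None else np.round(q))
q=None
for x in (-265,-250,-235,-220,-205,-190):
    try: move_l(W(x,0,195),ori(),speed=120); print("at",x); break
    except Exception as e: print(x,repr(e)[:80])
wait(.2)
o=get_obs(); print(o["t"],np.round(o["tcp_pos"],1),np.round(o["ee_rot"],2))
for n in("wrist",): cv2.imwrite(f"pics/{n}5.png",get_image(n)[:,:,::-1])
E
```

```text
(-270, 0, 200) None
(-240, 0, 200) None
(-220, 0, 200) None
(-170, 0, 200) [  31.   13.  144.  224.   73. -106.]
(-170, 90, 200) [  42.   19.  134.  236.   74. -112.]
(-170, -90, 200) None
(-200, 60, 200) [  43.   16.  139.  237.   76. -111.]
-265 Unreachable('the arm cannot follow that straight line within its joint ranges')
-250 Unreachable('the arm cannot follow that straight line within its joint ranges')
-235 Unreachable('the arm cannot follow that straight line within its joint ranges')
-220 Unreachable('the arm cannot follow that straight line within its joint ranges')
at -205
17.9417 [455.8 143.1 195.6] [-8.9940e+01  6.0000e-02 -1.0106e+02]
```

View pics/wrist5.png

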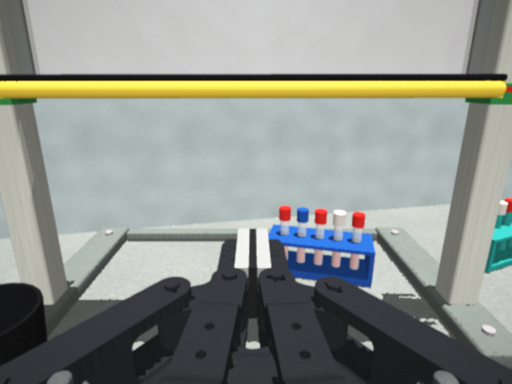

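```bash
python3 - <<'E'
import cv2,numpy as np
a=cv2.imread("pics/wrist5.png")
im=np.hstack([cv2.resize(a[65:125,0:48],None,fx=8,fy=8,interpolation=cv2.INTER_CUBIC),cv2.resize(a[65:125,464:512],None,fx=8,fy=8,interpolation=cv2.INTER_CUBIC)])
cv2.imwrite("pics/w5c.png",im)
print(a[68:112,480,::-1].tolist()); print(a[68:112,15,::-1].tolist()); print(a[68:112,509,::-1].tolist())
E
```

```text
[[102, 104, 101], [101, 103, 100], [101, 102, 100], [102, 103, 101], [98, 101, 97], [80, 81, 78], [44, 45, 45], [26, 27, 28], [23, 23, 24], [19, 20, 21], [16, 17, 20], [26, 23, 19], [124, 100, 32], [250, 224, 73], [255, 255, 105], [255, 252, 108], [254, 249, 101], [253, 245, 94], [251, 238, 85], [246, 229, 79], [237, 212, 69], [227, 196, 64], [214, 184, 59], [205, 174, 53], [201, 171, 54], [193, 163, 51], [185, 156, 48], [174, 146, 46], [155, 131, 41], [118, 109, 38], [60, 83, 36], [28, 74, 38], [26, 73, 37], [26, 72, 37], [40, 78, 48], [72, 89, 71], [100, 102, 94], [104, 105, 99], [104, 106, 99], [105, 106, 99], [104, 105, 99], [106, 106, 100], [106, 107, 100], [106, 106, 100]]
[[106, 106, 99], [104, 105, 98], [102, 103, 97], [104, 105, 99], [105, 105, 98], [96, 96, 92], [72, 73, 69], [37, 37, 37], [22, 24, 26], [19, 21, 21], [19, 20, 22], [18, 18, 19], [102, 83, 28], [241, 208, 66], [255, 254, 101], [255, 253, 107], [255, 250, 103], [254, 247, 97], [252, 241, 89], [249, 233, 82], [242, 221, 75], [231, 202, 66], [217, 185, 59], [209, 178, 57], [202, 172, 54], [194, 164, 51], [188, 1
[... 281 characters left out ...]
 184, 175], [182, 182, 172], [182, 183, 173], [181, 181, 171], [182, 183, 173], [182, 182, 172], [181, 182, 172], [180, 182, 171], [180, 181, 170], [179, 180, 169], [180, 180, 169], [177, 178, 167], [178, 178, 168], [175, 180, 165], [147, 186, 146], [82, 174, 98], [47, 138, 67], [70, 110, 55], [133, 81, 44], [180, 44, 34], [189, 33, 31], [188, 34, 31], [184, 35, 30], [161, 58, 37], [103, 94, 49], [54, 121, 59], [41, 125, 61], [42, 125, 61], [43, 125, 61], [42, 124, 61], [43, 126, 62], [43, 125, 61], [44, 125, 61], [43, 125, 62], [42, 123, 59], [64, 123, 74], [124, 144, 122], [171, 174, 162], [179, 179, 169], [177, 178, 168], [177, 178, 167], [176, 177, 165], [177, 178, 167], [178, 178, 168]]
```

View pics/w5c.png

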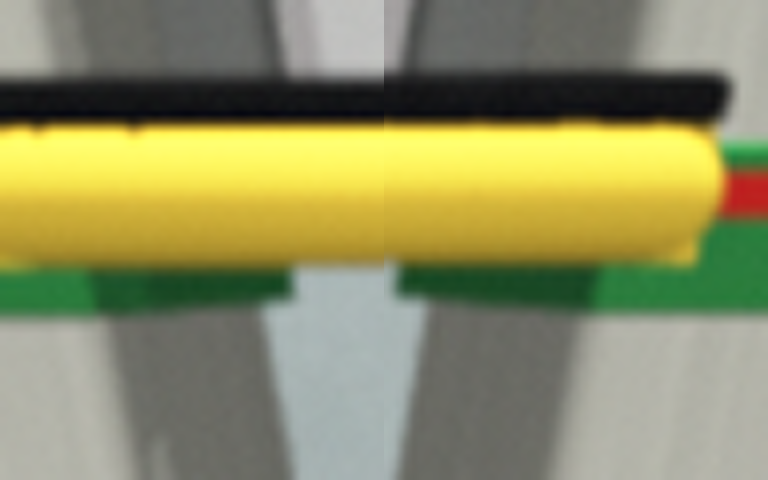

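```bash
python3 - <<'E'
from h import *
import cv2
move_l(W(-200,60,192),ori(),speed=120)
wait(.3)
o=get_obs(); print(o["t"],np.round(o["tcp_pos"],1),np.round(o["ee_rot"],2))
a=get_image("wrist")[:,:,::-1]; cv2.imwrite("pics/wrist6.png",a)
cv2.imwrite("pics/side6.png",get_image("side")[:,:,::-1])
cv2.imwrite("pics/w6c.png",cv2.resize(a[55:115,0:100],None,fx=8,fy=8,interpolation=cv2.INTER_CUBIC))
for c in (30,40): print(c,a[70:112,c,::-1].tolist())
E
```

```text
18.9417 [471.2 200.4 191.8] [-9.0020e+01 -3.0000e-02 -1.0105e+02]
30 [[169, 175, 168], [169, 175, 170], [167, 175, 172], [167, 176, 173], [166, 176, 172], [166, 176, 173], [165, 177, 173], [154, 178, 164], [118, 174, 134], [67, 153, 86], [47, 137, 66], [46, 133, 65], [46, 131, 64], [47, 133, 66], [47, 134, 65], [46, 132, 65], [48, 133, 67], [48, 133, 66], [47, 133, 66], [48, 133, 66], [46, 133, 65], [46, 132, 65], [45, 131, 65], [45, 130, 64], [44, 130, 64], [44, 132, 64], [45, 131, 64], [43, 130, 62], [46, 131, 63], [67, 132, 82], [123, 154, 136], [168, 181, 180], [176, 187, 186], [172, 184, 183], [173, 185, 184], [171, 183, 182], [171, 183, 182], [171, 182, 182], [170, 182, 182], [170, 182, 182], [168, 180, 180], [169, 181, 181]]
40 [[195, 195, 183], [192, 192, 181], [192, 193, 182], [193, 193, 182], [192, 192, 182], [193, 192, 182], [188, 191, 179], [177, 192, 171], [135, 182, 139], [72, 157, 89], [52, 137, 67], [78, 121, 60], [113, 100, 53], [126, 99, 53], [117, 113, 57], [105, 118, 60], [88, 121, 61], [69, 127, 64], [50, 133, 66], [46, 135, 66], [47, 135, 67], [46, 134, 65], [47, 133, 66], [46, 133, 68], [46, 133, 66], [45, 132, 65], [46, 132, 64], [44, 131, 62], [48, 134, 66], [72, 135, 82], [132, 154, 130], [179, 181, 170], [189, 189, 178], [189, 189, 179], [189, 189, 178], [187, 188, 177], [186, 187, 175], [186, 187, 176], [186, 187, 176], [185, 186, 175], [185, 186, 175], [185, 185, 174]]
```

View pics/w6c.png

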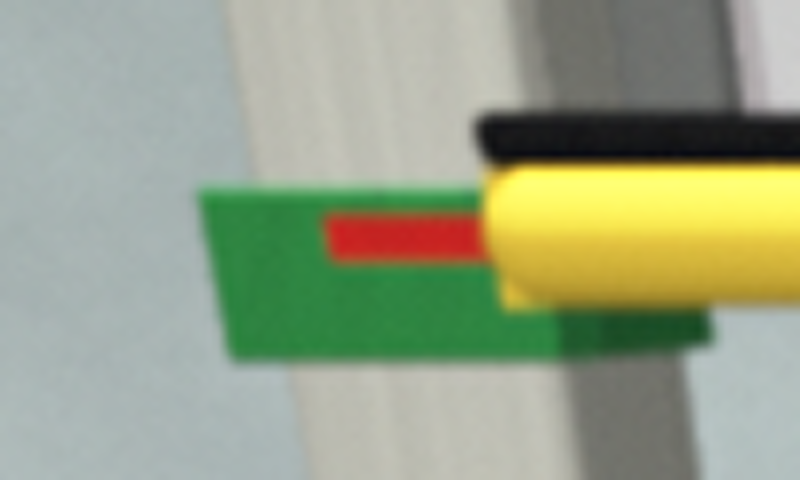

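```bash
python3 - <<'E'
import cv2
cv2.imwrite("pics/side6b.png",cv2.resize(cv2.imread("pics/side6.png")[60:384,60:400],None,fx=1.8,fy=1.8))
E
```

View pics/side6b.png

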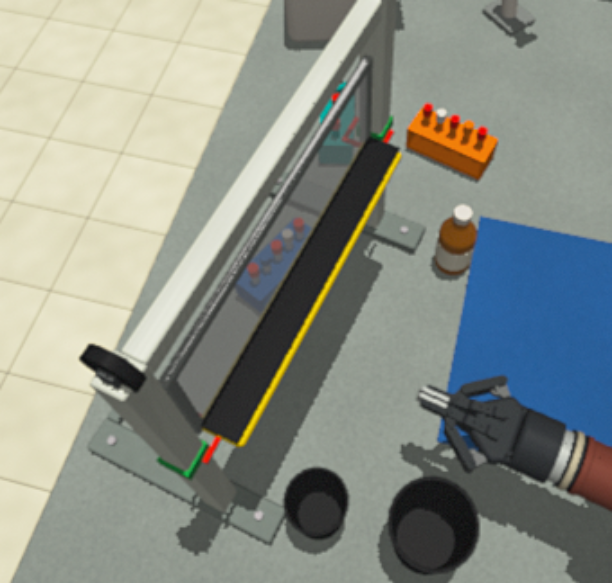

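The side view shows the sash raised, with both pointers at the bands (crop pixels 212,450 and 388,135). The bottle (457,240), small bucket (317,503) and blue rack (272,260) stand as before, and the gripper is clear of everything.

```bash
python3 - <<'E'
from station import *
o=get_obs(); print(o["t"],o["wrist_force"]); sign_off()
E
```

```text
19.0417 [-0.26863247 -1.41280304  0.28785641]
the job is handed in; nothing more can be done
```

I pushed the sash up about 130 mm with the closed fingers beneath the middle of the yellow lip. Then I lowered the fingers, backed away and handed the job in at about 19 s.

- **Pointers:** in the wrist-camera close-ups both red pointers are fully inside the green bands. They sit about 4 mm above the band middle, with nearly 3 mm to spare at the top.
- **Disagreeing measurements:** the side and top cameras had put the band middle about 6 mm higher than the wrist camera does. That is why the pointers ended high. I left them there rather than press the sash back down.
- **Bystanders:** the bottle, the small bucket and the blue rack look unmoved in the last side picture.
- **Contact:** the gripper touched nothing at hand-in. The wrist force readings while pushing were at most about 3 N.

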